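Clamp the tube handle in its V-block fixture

TASK

A tube handle lies loose in the V-blocks of the clamping fixture. Push the steel strap round on its post until it stands fully across the tube against its stop, then push the red cam lever all the way down so that the pad clamps the tube. Leave the tube lying in its V-blocks, leave the small things around the fixture where they are, and finish clear of it all.

Things in the scene. Friction and masses are not known exactly. Their poses are not given: they have to be found in the camera images.
- fixture: Fixture fixed to the worktop: aluminium base plate 166 x 150 x 10 mm with two black V-blocks (about 33 mm tall) and a steel post. Origin on the worktop under the middle of the tube's place. Its y axis runs along the tube; its x axis points from the tube to the post, which stands 85 mm from the origin at x = +85, y = 0 mm; z up. It stands at varied places, turned up to 0.35 rad about vertical.
- post_axis (a point): Point on the strap's vertical turning axis, 84 mm above the worktop, on the post's top.
- strap (a joint): Angle of the strap about the post, rad. 0 = straight across the tube, pointing from the post along the fixture's -x, against its stop there (it cannot go past). It grows as the strap swings away towards the fixture's +y: at angle a it points along (-cos a, sin a) in the fixture's x, y; at 1.57 it points along +y. Starts at 1.1 to 1.7, other stop at 1.9. Moderately stiff (0.2 N m, about 2 N at the end) and stays where it is left.
- strap_end (a point): Middle of the strap's free end, 130 mm from the turning axis and 71 mm above the worktop. The strap is a steel bar 20 mm wide whose underside is at 64 mm and top at 78 mm above the worktop; below it, beside the tube, is open space down to the base plate. Above the strap, 85 mm from the axis, stands the lever's clevis (27 mm wide over its cheeks, up to 98 mm high).
- lever_hinge (a point): Centre of the cam lever's hinge pin, carried by the strap 85 mm from the turning axis, 90 mm above the worktop.
- lever_tip (a point): End of the red lever, on its middle line, 97 mm from the hinge. The lever is a bar 14 mm wide and 9 mm thick with an 18 mm wide rounded end; it rises from the hinge back over the strap towards the post.
- lever (a joint): Angle of the cam lever, rad. 0 = raised, 0.95 rad above the horizontal; 0.95 = fully down, lying level above the strap (its upper face then 95 mm above the worktop). Starts at 0 to 0.15. It stays where it is left and needs 0.2 N m, rising to 0.37 N m at the end: about 4 to 9 N straight down at a spot 45 mm from the hinge towards the post; from about 0.82 on the pad presses on the tube.
- pad: Black rubber pressure pad, 20 mm across and 5 mm thick, under the strap 85 mm from the turning axis; origin at the middle of its underside. It goes down 5.8 mm as the lever goes down. Raised, it is 58 mm above the worktop, 5 mm above the tube.
- tube_mid (a point): Middle of the loose tube handle (white and green, 34 mm round, 178 mm long, about 110 g), which lies in the V-blocks along the fixture's y; this point is 36 mm above the worktop, so its top is at 53 mm.
- dish: Loose round steel dish of screws, 68 mm across, 18 mm high, to be left alone. Origin at the middle of its underside.
- shell: Loose green half housing, 27 x 74 x 13 mm, to be left alone. Origin at the middle of its underside.
- driver: Loose small blue screwdriver, 164 mm long along its y axis, 21 mm high, to be left alone. Origin at the middle of its underside.
Mind the look-alikes: they are no part of the job. There is more than one size of the fixture; the job needs the larger.

How it is judged:
By the outcome, as a careful person would: the job done as asked, in the order asked, and still so for the second after the job is handed in, with the robot touching nothing.
It also fails if it takes over 38 s, if anything falls off the work surface, if the arm or the gripper's body presses on something with over 40 N, if the wrist force passes 120 N, or if a joint passes its speed limit or range.

ROBOT

A 7-joint arm with a two-finger parallel gripper is mounted at the origin on a cart in front of the work surface, level with it; the furniture and walls round the work are solid. World frame = base frame: x ahead of the robot, y to its left, z up, the work surface at z = 0. Lengths are in mm, angles in rad, forces in N, time in s.
With the tool pointing down it reaches from about 400 to 875 mm from the base axis. Payload 6.5 kg.
Tool frame: the origin (TCP) lies at the very end of the fingers, on their centre line; the grasp point (between the pads) lies 19 mm behind it; z points along the fingers, y is the line along which they close (so a half turn about z gives the same grasp; the last joint's range is limited). The gripper opens to 88 mm and grips with 3 to 60 N. Pads are 18 mm wide; open, the fingers measure 123 mm over their backs; the gripper's body (75 mm by 187 mm) begins 45 mm behind the grasp point.
Start: joints at [-1.403, 0.536, -0.004, 1.538, 0.003, 1.067, -0.071], TCP at [150.585, 632.309, 238.716] pointing down, gripper open.
Joint ranges: [-2.7, 2.7], [-0.37, 2.16], [-1.27, 1.26], [0.24, 2.4], [-1.31, 4.45], [0.19, 1.91], [-2.76, 2.76]. Speed limits (rad/s): [2.39, 2.39, 3.14, 3.14, 3.14, 3.14, 3.14].

INTERFACE

Orientations are given as a 3x3 rotation matrix whose columns are the frame's x, y, z axes.
In Python, from station import manip gives the robot as it stands.
- The arm moves only by the shell command python3 -m inch 'ROWS' [FORCE]. ROWS is JSON, a list of rows, each an object with "slide": the shift along the tool's x, y, z in cm, a list of three; "spin": the turn about the tool's z in rad; "gripper": the closure, from 0 (fully open) to 1 (shut). In form: [{"slide": [x, y, z], "spin": spin, "gripper": gripper}, ...]. A call has 1 to 5 rows; each row is the pose to reach, as a shift and turn from the pose commanded when the call began, along the tool's axes at that moment; what a row does not reach only later rows make up. A row lasts 1/8 s, in which the tool goes at most 62.5 mm and 10.7 degrees, less where a joint would pass 70% of its speed; a pose out of reach is approached as far as the arm can. A call with a gripper value outside its range is refused whole. The fingers move at their own pace and stop on an object; FORCE is the grip in N (left out, the last holds). Time passes only in rows, so rows that repeat a pose let the fingers close. It gives the time, the measured TCP pose, the force, the opening and the grip force at its end, in the units of the state.
- manip.read_state(): the state, without advancing time (a new reading comes with each control period).
- manip.snapshot(name): name is "scene" or "top" or "wrist"; returns a dict with "img" (420x560x3 uint8, red, green, blue), "fx", "fy", "cx", "cy" (pixels), "k1" (the pictures are not rectified: a ray, as slopes to the right and down, at radius r is drawn at 1 + k1 r^2 times it, then the intrinsics apply), "view" (4x4, takes a point from world to camera coordinates); the wrist camera has in their place "T_tool_cam" (4x4, takes a point from camera to tool coordinates, whose origin is the TCP and whose axes are the flange's). Camera axes: x right, y up, looking along -z (the intrinsics and any distortion apply to the point x, -y, -z); pixel columns grow to the right and rows downward; lengths in mm; the calibration is good to about 2 mm. A picture is of the moment at which its call begins: read the wrist's pose just before it. There is no depth.
- manip.close_job(): hands the job in; it is judged then, once.
The state is a dict: "time": time; "q": joint angles; "qvel": joint speeds; "tau": joint torques, N m; "ee_pos": TCP position; "ee_rot": TCP orientation; "contact_force": force on the tool from outside, world axes, zero at the start; "moment": the same for the moment, N m; "gripper_width": finger opening in mm; "grip_force": force on a finger pad.
Only numpy, scipy, OpenCV 4.12 (cv2) and the standard library are available. Lean on these libraries where they do the work, as an engineer would, in place of code of your own. Each camera call takes 0.05 s, during which the arm holds its last target. There are 200 camera calls.

## Working session

There is one attempt and no reset: what is moved stays moved. The work goes in short steps, Python scripts to look and compute and a shell command to move; the robot and the scene stay as the last step left them, time stands still between calls to the robot, and variables do not carry over. Pictures are saved under pics/ and viewed, at most 10 in all, crops included, and the job is handed in when it is done.

```bash
mkdir -p pics; ls; cat > h.py <<'E'
import numpy as np, cv2
from station import manip
def ray(s,u,v,st=None):
    K=np.array([[s['fx'],0,s['cx']],[0,s['fy'],s['cy']],[0,0,1.]])
    p=cv2.undistortPoints(np.array([[[u,v]]],float),K,np.array([s['k1'],0,0,0.]))[0,0]
    d=np.array([p[0],-p[1],-1.])
    if 'view' in s: T=np.linalg.inv(np.array(s['view']))
    else:
        W=np.eye(4);W[:3,:3]=st['ee_rot'];W[:3,3]=st['ee_pos'];T=W@np.array(s['T_tool_cam'])
    return T[:3,3],T[:3,:3]@d
def onz(s,u,v,z,st=None):
    o,d=ray(s,u,v,st);return o+d*(z-o[2])/d[2]
def proj(s,P,st=None):
    if 'view' in s: V=np.array(s['view'])
    else:
        W=np.eye(4);W[:3,:3]=st['ee_rot'];W[:3,3]=st['ee_pos'];V=np.linalg.inv(W@np.array(s['T_tool_cam']))
    c=V[:3,:3]@np.array(P,float)+V[:3,3]
    x,y=c[0]/-c[2],-c[1]/-c[2];f=1+s['k1']*(x*x+y*y)
    return s['fx']*x*f+s['cx'],s['fy']*y*f+s['cy']
def tri(a,b):
    (o1,d1),(o2,d2)=a,b
    A=np.stack([d1,-d2],1);t=np.linalg.lstsq(A,o2-o1,rcond=None)[0]
    p,q=o1+d1*t[0],o2+d2*t[1];return (p+q)/2,np.linalg.norm(p-q)
E
cat > snap.py <<'E'
import sys,pickle
from h import *
st=manip.read_state()
print(st['time'],np.round(st['ee_pos'],1),np.round(st['ee_rot'],3).tolist(),np.round(st['contact_force'],1))
for n in sys.argv[2:]:
    s=manip.snapshot(n);pickle.dump((s,st),open(f'pics/{n}{sys.argv[1]}.pkl','wb'))
    cv2.imwrite(f'pics/{n}{sys.argv[1]}.png',cv2.cvtColor(s['img'],cv2.COLOR_RGB2BGR))
E
python3 snap.py 0 scene top
```

```text
pics
0.0 [150.5 631.7 237.8] [[-0.973, 0.232, -0.0], [0.232, 0.973, -0.002], [-0.0, -0.002, -1.0]] [-0.1 -0.1  0.3]
```

View pics/top0.png

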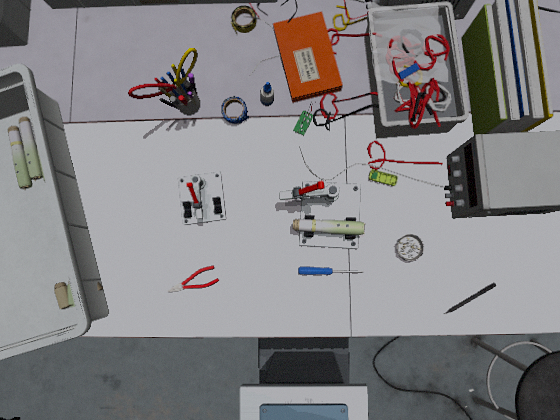

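View pics/scene0.png

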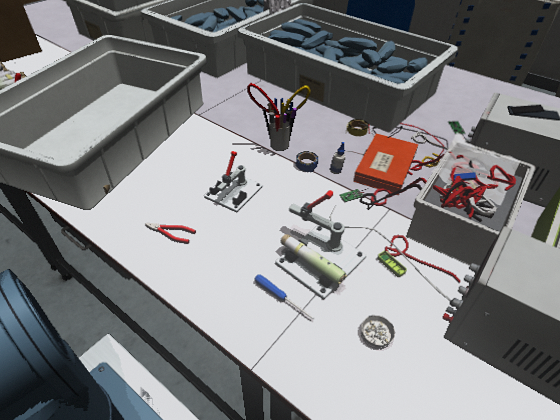

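```bash
python3 - <<'E'
import pickle;from h import *
s,_=pickle.load(open('pics/top0.pkl','rb'))
for u,v,z in [(338,188,84),(329,227,53),(300,227,36),(362,227,36),(410,248,0),(315,270,0),(382,178,0)]: print(u,v,np.round(onz(s,u,v,z),1))
a=cv2.imread('pics/top0.png')[165:285,265:425];b=cv2.imread('pics/scene0.png')[180:305,245:385]
cv2.imwrite('pics/c0.png',np.hstack([cv2.resize(a,(400,300),interpolation=2),cv2.resize(b,(392,350),interpolation=2)[:300]]))
E
```

```text
338 188 [631.8 -92.9  84. ]
329 227 [540.9 -70.8  53. ]
300 227 [5.435e+02 2.000e-01 3.600e+01]
362 227 [ 540.8 -153.5   36. ]
410 248 [ 487.8 -278.5    0. ]
315 270 [436.  -35.7   0. ]
382 178 [ 670.1 -214.5    0. ]
```

View pics/c0.png

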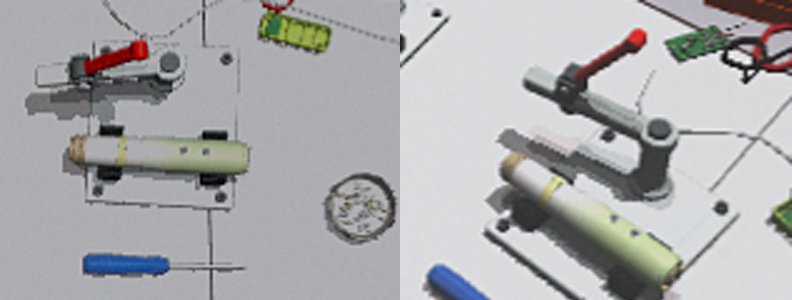

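```bash
cat > m.py <<'E'
import pickle;from h import *
s,_=pickle.load(open('pics/top0.pkl','rb'));c,_=pickle.load(open('pics/scene0.pkl','rb'))
T=lambda x,y:(265+x/2.5,165+y/2.5); S=lambda x,y:(245+(x-400)/2.8,180+y/2.8)
print('post',np.round(onz(s,*T(171,63),84),1),np.round(onz(c,*S(660,129),84),1),tri(ray(s,*T(171,63)),ray(c,*S(660,129))))
print('end',np.round(onz(s,*T(37,75),71),1),np.round(onz(c,*S(527,82),71),1))
print('tube',[np.round(onz(s,*T(*p),36),1) for p in [(68,149),(250,157)]])
print('base',[np.round(onz(s,*T(*p),10),1) for p in [(87,201),(233,208),(240,47),(93,40)]])
print('tip',tri(ray(s,*T(142,48)),ray(c,*S(637,38))))
a=s['img'].astype(int);hsv=cv2.cvtColor(s['img'],cv2.COLOR_RGB2HSV)
E
python3 m.py
```

```text
post [626.6 -81.7  84. ] [628.4 -80.8  84. ] (array([626.3253308 , -81.62617709,  86.25865299]), np.float64(0.18662510991517303))
end [619.6  47.8  71. ] [613.8  46.7  71. ]
tube [array([549.8,  19.6,  36. ]), array([ 538.6, -160.8,   36. ])]
base [array([498.8,   1.8,  10. ]), array([ 489.3, -145.7,   10. ]), array([ 654.1, -158.3,   10. ]), array([664.6,  -7.4,  10. ])]
tip (array([625.95695333, -49.85440543, 169.97325817]), np.float64(1.2772217960001089))
```

```bash
cat > go.py <<'E'
# usage: go.py x y z heading(rad, tool x dir)  -> slide cm, spin ; or go.py F r off z a  (strap frame at angle a)
import sys
from h import *
POST=np.array([627,-81.5]);YAW=-0.06
def target(a):
    if a[0]=='F':
        r,off,z,an=map(float,a[1:5]);h=np.pi-an+YAW
        p=POST+r*np.array([np.cos(h),np.sin(h)])+off*np.array([np.sin(h),-np.cos(h)])
        return np.array([*p,z]),h
    x,y,z,h=map(float,a[:4]);return np.array([x,y,z]),h
st=manip.read_state();R=np.array(st['ee_rot']);p=np.array(st['ee_pos'])
args=' '.join(sys.argv[1:]).split(',')
print(round(st['time'],2),np.round(p,1),'head',round(np.arctan2(R[1,0],R[0,0]),3),'F',np.round(st['contact_force'],1),'q',np.round(st['q'],2))
for a in args:
    t,h=target(a.split());d=R.T@(t-p)/10;s=-(h-np.arctan2(R[1,0],R[0,0]));s=(s+np.pi)%(2*np.pi)-np.pi
    print(np.round(t,1),'slide',np.round(d,2),'spin',round(s,3))
E
python3 go.py 657 39 238 1.65
```

```text
0.1 [150.5 631.8 238. ] head 2.908 F [0.2 0.3 0.1] q [-1.4   0.54 -0.    1.54  0.    1.07 -0.07]
[657.  39. 238.] slide [-63.01 -45.94   0.07] spin 1.258
```

```bash
python3 -m inch '[{"slide":[-63,-46,0],"spin":1.25,"gripper":1},{"slide":[-63,-46,0],"spin":1.25,"gripper":1},{"slide":[-63,-46,0],"spin":1.25,"gripper":1},{"slide":[-63,-46,0],"spin":1.25,"gripper":1},{"slide":[-63,-46,0],"spin":1.25,"gripper":1}]' 30; python3 go.py 657 39 238 1.65
```

```text
time: 0.72
ee_pos: [354.4, 392.8, 238.6]
ee_rot: [[-0.383, 0.924, -0.0], [0.924, 0.383, -0.0], [0.0, -0.0, -1.0]]
contact_force: [0.3, 1.2, -0.6]
gripper_width: 40.1
grip_force: 0.0
0.72 [354.4 392.8 238.6] head 1.964 F [ 0.3  1.2 -0.6] q [-1.14  0.34  0.27  1.87 -0.11  0.95 -0.43]
[657.  39. 238.] slide [-44.28  14.39   0.06] spin 0.314
```

```bash
python3 -m inch '[{"slide":[-44.3,14.4,0],"spin":0.31,"gripper":1},{"slide":[-44.3,14.4,0],"spin":0.31,"gripper":1},{"slide":[-44.3,14.4,0],"spin":0.31,"gripper":1},{"slide":[-44.3,14.4,0],"spin":0.31,"gripper":1},{"slide":[-44.3,14.4,0],"spin":0.31,"gripper":1}]'; python3 go.py 657 39 238 1.65
```

```text
time: 1.35
ee_pos: [558.9, 156.9, 238.6]
ee_rot: [[-0.09, 0.996, -0.0], [0.996, 0.09, 0.0], [0.0, -0.0, -1.0]]
contact_force: [1.1, 0.5, 0.2]
gripper_width: 0.4
grip_force: 0.0
1.35 [558.9 156.9 238.6] head 1.661 F [1.1 0.5 0.2] q [-0.67  0.44  0.43  1.75 -0.21  1.   -0.07]
[657.  39. 238.] slide [-12.63   8.71   0.05] spin 0.011
```

```bash
sed -n 1,1p go.py >/dev/null; python3 go.py F 118 40 180 1.43
```

```text
1.35 [558.9 156.9 238.6] head 1.661 F [1.1 0.5 0.2] q [-0.67  0.44  0.43  1.75 -0.21  1.   -0.07]
[657.3  39.3 180. ] slide [-12.6    8.75   5.85] spin 0.009
```

```bash
python3 -m inch '[{"slide":[-12.0,8.0,0],"spin":0,"gripper":1},{"slide":[-12.0,8.0,0],"spin":0,"gripper":1},{"slide":[-12.0,8.0,0],"spin":0,"gripper":1},{"slide":[-12.0,8.0,0],"spin":0,"gripper":1}]'; python3 snap.py 1 wrist; python3 go.py F 118 40 180 1.43
```

```text
time: 1.85
ee_pos: [648.4, 45.0, 238.2]
ee_rot: [[-0.087, 0.996, -0.001], [0.996, 0.087, -0.0], [-0.0, -0.001, -1.0]]
contact_force: [-0.8, -0.1, -0.4]
gripper_width: 0.1
grip_force: 0.0
1.85 [648.4  45.  238.2] [[-0.087, 0.996, -0.001], [0.996, 0.087, -0.0], [-0.0, -0.001, -1.0]] [-0.8 -0.1 -0.4]
1.9 [647.7  47.1 238.2] head 1.661 F [0.2 0.5 0.4] q [-0.44  0.57  0.44  1.56 -0.26  1.08  0.16]
[657.3  39.3 180. ] slide [-0.87  0.89  5.81] spin 0.009
```

View pics/wrist1.png

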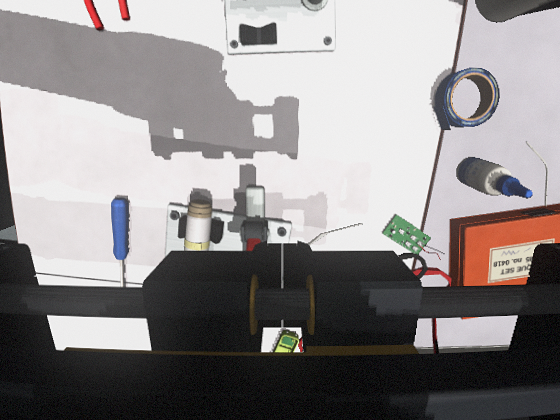

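The wrist view shows the strap's free end (top edge about (247..264,187)) left of the closed fingers (282), with the tube and the driver further left.

```bash
python3 - <<'E'
import pickle;from h import *
s,st=pickle.load(open('pics/wrist1.pkl','rb'))
for u,v in [(247,187),(264,187),(244,212),(264,212)]: print(np.round(onz(s,u,v,78,st),1))
E
python3 go.py F 118 40 66 1.43
```

```text
[610.6  49.8  78. ]
[628.3  51.4  78. ]
[609.   22.5  78. ]
[630.3  24.4  78. ]
1.9 [647.7  47.1 238.2] head 1.661 F [0.2 0.5 0.4] q [-0.44  0.57  0.44  1.56 -0.26  1.08  0.16]
[657.3  39.3  66. ] slide [-0.88  0.91 17.21] spin 0.009
```

```bash
python3 -m inch '[{"slide":[-0.8,1.1,6],"spin":0,"gripper":1},{"slide":[-0.8,1.1,12],"spin":0,"gripper":1},{"slide":[-0.8,1.1,17.2],"spin":0,"gripper":1},{"slide":[-0.8,1.1,17.2],"spin":0,"gripper":1}]'; python3 go.py F 118 27 66 1.43, F 118 27 66 1.25, F 118 27 66 1.07,F 118 27 66 0.89, F 118 27 66 0.71
```

```text
time: 2.4
ee_pos: [655.7, 42.0, 63.0]
ee_rot: [[-0.093, 0.996, -0.009], [0.996, 0.093, 0.001], [0.002, -0.009, -1.0]]
contact_force: [-0.4, 0.1, 0.7]
gripper_width: 0.4
grip_force: 0.0
2.4 [655.7  42.   63. ] head 1.664 F [-0.4  0.1  0.7] q [-0.37  0.8   0.36  1.63 -0.36  0.79  0.24]
[644.4  38.3  66. ] slide [-0.27 -1.17 -0.29] spin 0.012
[622.7  39.5  66. ] slide [ 0.05 -3.32 -0.27] spin -0.168
[601.1  36.7  66. ] slide [-0.02 -5.5  -0.25] spin -0.348
[580.3  30.2  66. ] slide [-0.48 -7.62 -0.23] spin -0.528
[561.1  20.   66. ] slide [-1.31 -9.63 -0.22] spin -0.708
```

```bash
python3 -m inch '[{"slide":[-0.1,-1.2,0],"spin":0,"gripper":1},{"slide":[0,-2.2,0],"spin":-0.08,"gripper":1},{"slide":[0.05,-3.3,0],"spin":-0.17,"gripper":1},{"slide":[0,-4.4,0],"spin":-0.26,"gripper":1},{"slide":[0,-5.5,0],"spin":-0.35,"gripper":1}]'; python3 go.py F 118 27 66 1.0, F 118 27 66 0.9, F 118 27 66 0.8,F 118 27 66 0.7, F 118 27 66 0.6
```

```text
time: 3.02
ee_pos: [607.2, 35.1, 70.4]
ee_rot: [[-0.429, 0.903, 0.007], [0.903, 0.429, 0.001], [-0.002, 0.007, -1.0]]
contact_force: [3.0, -0.0, -1.7]
gripper_width: 0.5
grip_force: 0.9
3.02 [607.2  35.1  70.4] head 2.014 F [ 3.  -0.  -1.7] q [-0.32  0.7   0.27  1.78 -0.27  0.7   0.53]
[592.9  34.6  66. ] slide [ 0.57 -1.32  0.44] spin -0.067
[581.4  30.6  66. ] slide [ 0.7  -2.52  0.43] spin -0.167
[570.5  25.5  66. ] slide [ 0.71 -3.73  0.42] spin -0.267
[560.1  19.4  66. ] slide [ 0.6  -4.93  0.41] spin -0.367
[550.3  12.2  66. ] slide [ 0.36 -6.12  0.4 ] spin -0.467
```

```bash
python3 -m inch '[{"slide":[0.1,-1.0,0.2],"spin":-0.08,"gripper":1},{"slide":[0.2,-2.1,0.3],"spin":-0.17,"gripper":1},{"slide":[0.2,-3.2,0.3],"spin":-0.27,"gripper":1},{"slide":[0.2,-4.4,0.3],"spin":-0.37,"gripper":1},{"slide":[0,-5.5,0.3],"spin":-0.47,"gripper":1}]'; python3 go.py F 118 27 66 0.5, F 118 27 66 0.4, F 118 27 66 0.3,F 118 27 66 0.2, F 118 27 66 0.1
```

```text
time: 3.65
ee_pos: [557.8, 11.2, 67.5]
ee_rot: [[-0.792, 0.611, 0.007], [0.611, 0.792, 0.001], [-0.006, 0.005, -1.0]]
contact_force: [2.4, 1.0, 0.7]
gripper_width: 0.3
grip_force: 1.0
3.65 [557.8  11.2  67.5] head 2.484 F [2.4 1.  0.7] q [-0.21  0.63  0.14  1.9  -0.14  0.61  0.94]
[541.4   4.1  66. ] slide [ 0.87 -1.58  0.13] spin -0.097
[533.3  -4.9  66. ] slide [ 0.96 -2.78  0.13] spin -0.197
[526.1 -14.7  66. ] slide [ 0.93 -3.99  0.12] spin -0.297
[519.9 -25.1  66. ] slide [ 0.78 -5.19  0.12] spin -0.397
[514.8 -36.   66. ] slide [ 0.52 -6.37  0.11] spin -0.497
```

```bash
python3 -m inch '[{"slide":[0.4,-1.1,0],"spin":-0.1,"gripper":1},{"slide":[0.5,-2.3,0],"spin":-0.2,"gripper":1},{"slide":[0.5,-3.5,0],"spin":-0.3,"gripper":1},{"slide":[0.4,-4.7,0],"spin":-0.4,"gripper":1},{"slide":[0.1,-5.8,0],"spin":-0.5,"gripper":1}]'; python3 go.py F 118 27 66 0.1, F 118 27 66 0.05, F 118 27 66 0.0,F 118 20 66 0.0, F 118 15 66 0
```

```text
time: 4.28
ee_pos: [521.0, -34.2, 67.1]
ee_rot: [[-0.988, 0.157, 0.006], [0.157, 0.988, -0.0], [-0.006, 0.001, -1.0]]
contact_force: [0.6, 2.6, 1.5]
gripper_width: 0.2
grip_force: 1.0
4.28 [521.  -34.2  67.1] head 2.984 F [0.6 2.6 1.5] q [-0.02  0.58  0.    1.99 -0.    0.57  1.4 ]
[514.8 -36.   66. ] slide [ 0.58 -0.28  0.1 ] spin 0.003
[512.7 -41.7  66. ] slide [ 0.71 -0.87  0.1 ] spin -0.047
[510.8 -47.5  66. ] slide [ 0.8  -1.47  0.1 ] spin -0.097
[510.4 -54.5  66. ] slide [ 0.73 -2.16  0.1 ] spin -0.097
[510.1 -59.5  66. ] slide [ 0.68 -2.66  0.1 ] spin -0.097
```

```bash
python3 -m inch '[{"slide":[0.3,-0.6,0],"spin":-0.05,"gripper":1},{"slide":[0.3,-1.2,0],"spin":-0.1,"gripper":1},{"slide":[0.3,-1.4,0],"spin":-0.1,"gripper":1},{"slide":[0.3,-1.4,0],"spin":-0.1,"gripper":1}]'; python3 go.py F 118 27 66 0.0
```

```text
time: 4.78
ee_pos: [515.6, -46.4, 66.7]
ee_rot: [[-0.998, 0.061, 0.005], [0.061, 0.998, 0.001], [-0.005, 0.001, -1.0]]
contact_force: [-0.5, 4.7, 4.6]
gripper_width: 0.2
grip_force: 2.6
4.78 [515.6 -46.4  66.7] head 3.081 F [-0.5  4.7  4.6] q [ 0.02  0.58 -0.02  2.    0.02  0.56  1.49]
[510.8 -47.5  66. ] slide [ 0.47 -0.14  0.07] spin -0.001
```

```bash
python3 -m inch '[{"slide":[0,-0.3,0],"spin":0,"gripper":1},{"slide":[0,-0.3,0],"spin":0,"gripper":1},{"slide":[0,-0.6,0],"spin":0,"gripper":1},{"slide":[0,-0.6,0],"spin":0,"gripper":1}]'; python3 go.py F 118 27 66 0.0
```

```text
time: 5.28
ee_pos: [515.6, -46.7, 66.6]
ee_rot: [[-0.998, 0.056, 0.005], [0.056, 0.998, 0.006], [-0.004, 0.007, -1.0]]
contact_force: [-2.5, 19.8, 11.6]
gripper_width: 0.3
grip_force: 10.0
5.28 [515.6 -46.7  66.6] head 3.085 F [-2.5 19.8 11.6] q [ 0.03  0.58 -0.03  2.    0.02  0.56  1.5 ]
[510.8 -47.5  66. ] slide [ 0.47 -0.11  0.06] spin 0.004
```

```bash
python3 -m inch '[{"slide":[0,0.6,0],"spin":0,"gripper":1},{"slide":[0,2,0],"spin":0,"gripper":1},{"slide":[0,2,-6],"spin":0,"gripper":1},{"slide":[0,2,-12],"spin":0,"gripper":1},{"slide":[0,2,-14],"spin":0,"gripper":1}]'; python3 snap.py 2 top scene; python3 go.py F 42 0 195 0; python3 - <<'E'
import cv2,numpy as np
a=cv2.imread('pics/top2.png')[165:285,265:425];b=cv2.imread('pics/scene2.png')[180:305,245:385]
cv2.imwrite('pics/c2.png',np.hstack([cv2.resize(a,(400,300),interpolation=2),cv2.resize(b,(392,350),interpolation=2)[:300]]))
E
```

```text
time: 5.9
ee_pos: [516.7, -34.1, 207.9]
ee_rot: [[-0.998, 0.062, 0.007], [0.062, 0.998, -0.001], [-0.007, -0.0, -1.0]]
contact_force: [-0.4, 0.4, -1.1]
gripper_width: 0.4
grip_force: 0.0
5.9 [516.7 -34.1 207.9] [[-0.998, 0.062, 0.007], [0.062, 0.998, -0.001], [-0.007, -0.0, -1.0]] [-0.4  0.4 -1.1]
6.0 [516.5 -34.  206.7] head 3.079 F [-0.6  0.7 -0.9] q [-0.    0.35 -0.02  1.92  0.01  0.86  1.48]
[585.1 -79.  195. ] slide [-7.12 -4.06  1.21] spin -0.002
```

View pics/c2.png

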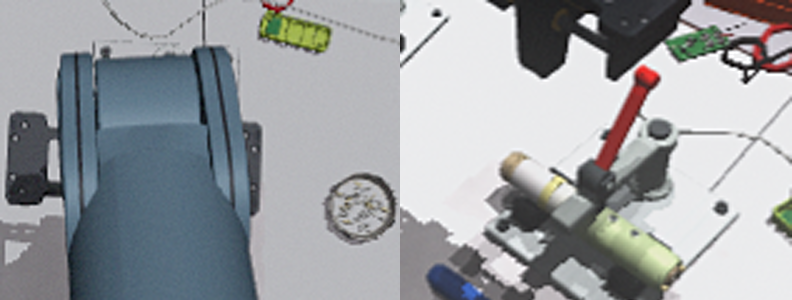

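The strap now lies across the tube, with the lever raised (scene crop, tip about (647,73)). The tube has not moved.

```bash
python3 - <<'E'
import pickle;from h import *
c,_=pickle.load(open('pics/scene2.pkl','rb'))
S=lambda x,y:(245+(x-400)/2.8,180+y/2.8)
print(onz(c,*S(647,74),169),'expect 598.5 -79.8'); print(onz(c,*S(597,178),95),'hinge expect 542 -76.4')
E
python3 -m inch '[{"slide":[0,-4,0],"spin":0,"gripper":1},{"slide":[-7.1,-4.1,0],"spin":0,"gripper":1},{"slide":[-7.1,-4.1,1],"spin":0,"gripper":1},{"slide":[-7.1,-4.1,1],"spin":0,"gripper":1}]'; python3 go.py F 42 0 95 0
```

```text
[596.94237802 -77.42422641 169.        ] expect 598.5 -79.8
[542.79922261 -75.42948622  95.        ] hinge expect 542 -76.4
time: 6.5
ee_pos: [581.8, -78.7, 191.5]
ee_rot: [[-0.998, 0.061, -0.004], [0.061, 0.998, 0.0], [0.004, -0.0, -1.0]]
contact_force: [-0.6, 0.5, 0.7]
gripper_width: 0.5
grip_force: 0.0
6.5 [581.8 -78.7 191.5] head 3.081 F [-0.6  0.5  0.7] q [ 0.06  0.49 -0.    1.75  0.    0.91  1.57]
[585.1 -79.   95. ] slide [-0.36 -0.    9.65] spin -0.001
```

```bash
python3 -m inch '[{"slide":[-0.2,0,2.5],"spin":0,"gripper":1},{"slide":[-0.2,0,4],"spin":0,"gripper":1},{"slide":[-0.2,0,5.5],"spin":0,"gripper":1},{"slide":[-0.2,0,7],"spin":0,"gripper":1},{"slide":[-0.2,0,8.5],"spin":0,"gripper":1}]'; python3 go.py F 42 0 95 0
```

```text
time: 7.12
ee_pos: [586.5, -79.3, 108.7]
ee_rot: [[-0.998, 0.061, 0.003], [0.061, 0.998, -0.0], [-0.003, -0.0, -1.0]]
contact_force: [1.7, -0.2, 5.4]
gripper_width: 0.3
grip_force: 2.3
7.12 [586.5 -79.3 108.7] head 3.08 F [ 1.7 -0.2  5.4] q [ 0.06  0.6  -0.    1.79  0.    0.74  1.57]
[585.1 -79.   95. ] slide [0.15 0.02 1.37] spin -0.001
```

```bash
python3 -m inch '[{"slide":[0.2,0,0.7],"spin":0,"gripper":1},{"slide":[0.2,0,1.2],"spin":0,"gripper":1},{"slide":[0.2,0,1.5],"spin":0,"gripper":1},{"slide":[0.2,0,1.5],"spin":0,"gripper":1}]'; python3 go.py F 42 0 95 0
```

```text
time: 7.62
ee_pos: [584.7, -79.1, 95.0]
ee_rot: [[-0.998, 0.061, 0.003], [0.061, 0.998, -0.0], [-0.003, 0.0, -1.0]]
contact_force: [2.1, 0.3, 9.5]
gripper_width: 0.1
grip_force: 4.5
7.62 [584.7 -79.1  95. ] head 3.08 F [2.1 0.3 9.5] q [ 0.06  0.62 -0.    1.8   0.    0.72  1.56]
[585.1 -79.   95. ] slide [-0.04  0.02 -0.  ] spin -0.001
```

Press on until it meets the end stop.

```bash
python3 -m inch '[{"slide":[0,0,0.3],"spin":0,"gripper":1},{"slide":[0,0,0.5],"spin":0,"gripper":1},{"slide":[0,0,0.7],"spin":0,"gripper":1},{"slide":[0,0,0.7],"spin":0,"gripper":1}]'; python3 go.py F 42 0 95 0
```

```text
time: 8.12
ee_pos: [585.0, -79.2, 94.0]
ee_rot: [[-0.998, 0.062, 0.004], [0.062, 0.998, 0.0], [-0.004, 0.0, -1.0]]
contact_force: [-18.0, 1.3, 64.9]
gripper_width: 0.6
grip_force: 32.5
8.12 [585.  -79.2  94. ] head 3.08 F [-18.    1.3  64.9] q [ 0.06  0.62 -0.    1.8   0.    0.71  1.56]
[585.1 -79.   95. ] slide [-0.    0.02 -0.1 ] spin -0.002
```

```bash
python3 -m inch '[{"slide":[0,0,-0.8],"spin":0,"gripper":1},{"slide":[0,0,-3],"spin":0,"gripper":1},{"slide":[0,0,-9],"spin":0,"gripper":1},{"slide":[0,0,-14],"spin":0,"gripper":1}]' && python3 -m inch '[{"slide":[0,6,0],"spin":0,"gripper":1},{"slide":[0,12,0],"spin":0,"gripper":1},{"slide":[0,18,0],"spin":0,"gripper":1},{"slide":[0,24,0],"spin":0,"gripper":1},{"slide":[0,24,0],"spin":0,"gripper":1}]'; python3 snap.py 3 top scene;  python3 - <<'E'
import cv2,numpy as np
a=cv2.imread('pics/top3.png')[165:285,265:425];b=cv2.imread('pics/scene3.png')[180:305,245:385]
cv2.imwrite('pics/c3.png',np.hstack([cv2.resize(a,(400,300),interpolation=2),cv2.resize(b,(392,350),interpolation=2)[:300]]))
E
```

```text
time: 8.62
ee_pos: [582.0, -79.1, 227.7]
ee_rot: [[-0.998, 0.061, -0.002], [0.061, 0.998, 0.0], [0.002, -0.0, -1.0]]
contact_force: [-0.1, -0.2, -0.4]
gripper_width: 0.5
grip_force: 0.0
time: 9.25
ee_pos: [595.6, 167.2, 225.7]
ee_rot: [[-0.999, 0.052, -0.003], [0.052, 0.999, 0.003], [0.003, 0.003, -1.0]]
contact_force: [-1.2, -1.0, -0.1]
gripper_width: 0.2
grip_force: 0.0
9.25 [595.6 167.2 225.7] [[-0.999, 0.052, -0.003], [0.052, 0.999, 0.003], [0.003, 0.003, -1.0]] [-1.2 -1.  -0.1]
```

View pics/c3.png

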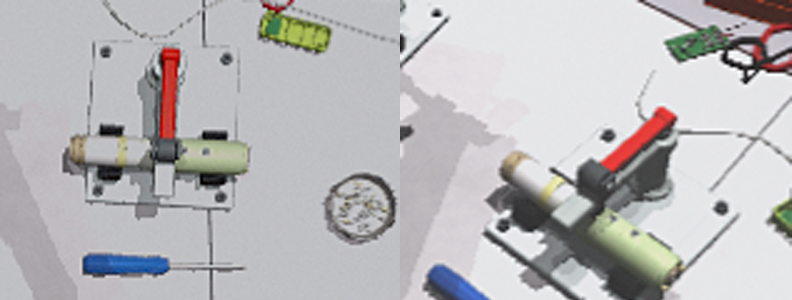

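The strap stands across the tube, the lever lies level, and the tube, dish, shell and driver are where they were. The arm is clear.

```bash
python3 -m inch '[{"slide":[0,0,0],"spin":0,"gripper":1},{"slide":[0,0,0],"spin":0,"gripper":1}]' && python3 -c "
from station import manip
print(manip.close_job())"
```

```text
time: 9.6
ee_pos: [597.9, 158.5, 226.6]
ee_rot: [[-0.998, 0.064, -0.0], [0.064, 0.998, -0.001], [0.0, -0.001, -1.0]]
contact_force: [0.8, 0.2, -0.4]
gripper_width: 0.3
grip_force: 0.0
the job is handed in; nothing more can be done
None
```

The strap stands across the tube against its stop and the red lever is fully down, clamping the tube in its V-blocks; I handed the job in at 9.6 s with the arm clear and the dish, shell and driver where they were.

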